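# Tip a mounting plate upright on a fence and file it in the rack

### The job

Lay the yellow-ended plate in the tipping fence, plain end down against the foot of the blue fence and yellow end up on the black rest bar, and let go. Push its yellow end up from below so that it pivots on the edge at the fence's foot until it stands upright against the fence, and let go; then take it by its top edge and stand it, yellow end up and fully down, in the green-tagged empty slot of the rack. Do not drop the plate, and leave the filed plates and everything else on the table where they are.

Things in the scene. Friction and masses are not known exactly. Their poses are not given: they have to be found in the camera images.
- plate: Flat aluminium plate to file, 130 x 60 x 12 mm, 0.18 to 0.37 kg, small dark holes, one end (30 mm) yellow. Origin: centre of the underside as it lies; x along it to the yellow end, y across, z up. Yellow end roughly towards the robot. Grip it across its 60 mm width, 10 to 25 mm from the centre on the yellow side, clear of the spool beside its plain half.
- plate_foot (a point): Centre of the plate's plain end face (60 x 12 mm), the end that must go down; at plate x = -65, z = +6 mm. Axes as the plate's.
- plate_top (a point): Centre of the plate's yellow end face, the top edge when it stands; at plate x = +65, z = +6 mm. Axes as the plate's.
- fence: Fixed tipping fence, its open side to the robot's right. Origin: on the table under the middle of the line where the blue fence's front meets its dark base (6 mm thick, x -95 to +40, |y| < 55 mm); x points through the fence, to the robot's left; y along it; z up. Fence 110 mm long, 55 high, 10 thick, leaning 10 degrees to +x; foot cheeks 12 mm high at |y| 37 to 43 mm, x -1 to -31 mm.
- fence_foot (a point): Where the plain end face's centre stands when the plate is upright against the fence: fence frame x = -6, y = 0, z = 6 mm. Axes as the fence's. Pushed home, the plate leans back 10 degrees past vertical and stays; its top is then about 135 mm above the table, the upper half free above the fence for a grip across its 12 mm thickness.
- rest_bar (a point): Top centre of the black rest bar, 12 mm wide and 90 mm long along y with rounded edges: fence frame x = -83, z = 27.5 mm. The plate laid with its plain end at the fence's foot slopes up over it by about 15 degrees (yellow end up, towards fence -x). Axes as the fence's.
- lift_point (a point): Middle of the lower edge of the plate's yellow end as it lies in the fence: fence frame x = -125, z = 40 mm. It overhangs the base by 30 mm; the table below is free, so closed fingers tilted about 45 degrees (pointing down and to fence +x) fit under it and push it up and over in an arc about the fence's foot. Axes as the fence's.
- rack: Fixed steel rack, base 165 x 92 x 8 mm, origin at the centre of its underside. Three slots at x = -55, 0, +55 mm, each 18 mm wide along x (for the plate's thickness), with grey walls 70 mm long along y and 42 mm high above the floor, flaring out for 10 mm more at the top. End lips 10 mm high, 76 mm apart along y, hold the plate's 60 mm width. Two slots hold filed plates, one is empty.
- slot_tag: Green tag, 26 mm wide, fixed to the -y end of the empty slot (which of the three varies). Its origin is not on the tag but at the centre of that slot's floor, 8 mm above the table; axes as the rack's: x across the slot, y along it, z up.
- filed_1: Aluminium plate with black end standing in a rack slot, 60 wide x 12 thick x 100 mm tall. Origin: centre of its foot; x across its thickness.
- filed_2: Another such plate in another slot, same size and origin.
- spool: Spool with blue flanges, 54 mm diameter, 38 mm high, standing beside the plate on its +y side. Origin: centre of its underside.
- capacitor: White capacitor can, 47 mm diameter, 94 mm high, standing beside the fence on its far side (fence -y). Origin: centre of its underside.
- transformer: Small transformer with yellow winding, 42 x 76 x 46 mm high, beyond the plate on the table's right. Origin: centre of its underside.
- flux_tin: Round tin with yellow lid, 57 mm diameter, 21 mm high, behind the rack. Origin: centre of its underside.
- bottle: White wash bottle with red spout, 62 x 76 x 179 mm high, behind the capacitor. Origin: centre of its underside.
- tape: Roll of black tape lying flat, 62 mm diameter, 19 mm high, behind the gap between plate and fence. Origin: centre of its underside.

How it is judged:
By the outcome, as a careful person would: the job done as asked, in the order asked, and still so for the second after the job is handed in, with the robot touching nothing.
It also fails if it takes over 72 s, if anything falls off the work surface, if the arm or the gripper's body presses on something with over 40 N, if the wrist force passes 120 N, or if a joint passes its speed limit or range.

### The arm

A 7-joint arm with a two-finger parallel gripper is mounted at the origin on a cart in front of the work surface, level with it; the furniture and walls round the work are solid. World frame = base frame: x ahead of the robot, y to its left, z up, the work surface at z = 0. Lengths are in m, angles in degrees, forces in N, time in s.
With the tool pointing down it reaches from about 0.425 to 0.875 m from the base axis. Payload 4.7 kg.
Tool frame: the origin (TCP) lies on the centre line of the jaws, within the pads' length; the fingertips stand 25 mm ahead of it and the grasp point (between the pads) lies 6 mm ahead of it; z points along the fingers, y is the line along which they close (so a half turn about z gives the same grasp; the last joint's range is limited). The gripper opens to 87 mm and grips with 3 to 60 N. Pads are 19 mm wide; open, the fingers measure 117 mm over their backs; the gripper's body (75 mm by 190 mm) begins 51 mm behind the grasp point.
Start: joints at [69.104, 18.392, -4.016, 83.108, 1.295, 78.541, -3.26], TCP at [0.24, -0.604, 0.248] pointing down, gripper open.
Joint ranges: [-163.93, 163.93], [-17.29, 119.83], [-79.2, 71.16], [3.27, 140.29], [-89.18, 269.18], [5.43, 117.66], [-154.24, 154.24]. Speed limits (degrees/s): [147.25, 147.25, 180, 180, 180, 180, 180].

### API

Orientations are given as [roll, pitch, yaw] about the fixed x, y, z axes, in that order (R = Rz(yaw) Ry(pitch) Rx(roll)).
In Python, from plant import bot gives the robot as it stands. Calls block until the motion is done:
- bot.move_to(position, orientation): joint-space move of the TCP to a pose.
- bot.move_linear(position, velocity=0.15, rotation=None): straight line of the TCP; rotation=None keeps the orientation; velocity is the mean speed in m/s.
- bot.goto_joints(angles): joint-space move.
- bot.open_gripper() and bot.close(): open the fingers fully, or close them until they stop; the grip force is fixed at half the most.
- bot.wait(seconds).
- bot.solve_ik(position, orientation): joint angles nearest the present ones, or None.
- bot.get_obs(): the state.
- bot.capture(name): name is "side" or "top" or "wrist"; returns a dict with "color" (420x560x3 uint8, red, green, blue), "vfov" (degrees; the focal length in pixels is half the picture's height over the tangent of half this angle, whatever the lens; pixels are square), "cx", "cy" (the principal point, pixels), "cam_to_world" (4x4, takes a point from camera to world coordinates). Camera axes: x right, y down, z forward; pixel columns grow to the right and rows downward; lengths in m; the calibration is good to about 2 mm. The wrist camera is an equidistant fisheye: a pixel r from the principal point sees the ray r / f radians off the axis. A picture is of the moment at which its call begins. There is no depth.
A pose or a line that the arm cannot do raises bot.Unreachable and nothing moves.
- bot.close_job(): hands the job in; it is judged then, once.
Trained networks look in the newest picture that a camera, given by its name, has taken for a name from the list of things; names that differ only in an ending like _2 or _b are one class to them, and where a whole thing is asked for, a point or a joint stands for the part that bears it (a point fixed in the world has none). Each returns a list of dicts, best first, with "p" (0 to 1); they miss things now and then, are a little off and sometimes report something else, mostly with a low value. They report only what shows in the picture. A call takes as long as a camera call.
- bot.trace(query, camera): "pixels" (420x560 bool, what is visible of it) and "rect" ([left, top, right, bottom] in pixels, round what is visible of it).
The state is a dict: "time_s": time; "q": joint angles; "joint_vel": joint speeds; "tau": joint torques, N m; "ee_pos": TCP position; "tool_rot": TCP orientation; "force": force on the tool from outside, world axes, zero at the start; "ft_torque": the same for the moment, N m; "gripper_width": opening from 0.0 (shut) to 1.0 (fully open); "grip_force": force on a finger pad.
Only numpy, scipy, OpenCV 4.12 (cv2) and the standard library are available. Lean on these libraries where they do the work, as an engineer would, in place of code of your own. Each camera call takes 0.05 s, during which the arm holds its last target. There are 200 camera calls.

## Working session

There is one attempt and no reset: what is moved stays moved. The work goes in short steps, each a Python script; the robot and the scene stay as the last script left them, time stands still between calls to the robot, and variables do not carry over. Pictures are saved under pics/ and viewed, at most 10 in all, crops included, and the job is handed in when it is done.

```bash
ls; mkdir -p pics; python3 - <<'E'
from plant import bot
import cv2,numpy as np
for c in ("top","side"):
    d=bot.capture(c); cv2.imwrite(f"pics/{c}0.png",d["color"][:,:,::-1])
    print(c,d["vfov"],d["cx"],d["cy"],np.round(d["cam_to_world"],4).tolist())
    for n in ("plate","fence","rack","slot_tag","rest_bar","spool","capacitor","filed_1","plate_top"):
        print(n,[(round(r["p"],2),[round(float(v)) for v in r["rect"]]) for r in bot.trace(n,c)[:3]])
o=bot.get_obs();print(o["time_s"],o["tool_rot"],o["ee_pos"])
E
```

```text
pics
top 57.38596409232593 285.3497446266985 213.10744494255647 [[-0.0032, -0.9923, 0.1236, 0.4468], [-1.0, 0.0037, 0.0038, -0.0442], [-0.0042, -0.1236, -0.9923, 0.9922], [0.0, 0.0, 0.0, 1.0]]
plate [(0.68, [355, 237, 400, 292]), (0.58, [252, 164, 268, 190]), (0.17, [222, 193, 288, 256])]
fence [(0.71, [224, 193, 292, 257])]
rack [(0.63, [136, 186, 210, 233])]
slot_tag [(0.55, [150, 226, 161, 229]), (0.35, [359, 238, 404, 293])]
rest_bar [(0.88, [226, 193, 290, 255])]
spool [(0.74, [401, 256, 429, 282])]
capacitor [(0.9, [251, 166, 273, 190])]
filed_1 [(0.81, [158, 190, 174, 221]), (0.8, [182, 186, 197, 215])]
plate_top [(0.62, [356, 236, 404, 291])]
side 42.432874442476574 269.6680483380976 204.85210283621552 [[-0.348, 0.6918, -0.6327, 1.6803], [0.9375, 0.2632, -0.2278, 0.3711], [0.009, -0.6724, -0.7401, 1.3697], [0.0, 0.0, 0.0, 1.0]]
plate [(0.72, [199, 161, 237, 186]), (0.2, [188, 155, 204, 173])]
fence [(0.82, [264, 195, 315, 234])]
rack [(0.61, [321, 224, 377, 261])]
slot_tag []
rest_bar [(0.82, [266, 196, 315, 238])]
spool [(0.55, [188, 154, 206, 173])]
capacitor [(0.61, [267, 218, 279, 248])]
filed_1 [(0.46, [350, 225, 356, 251])]
plate_top [(0.7, [199, 160, 235, 186]), (0.3, [350, 216, 357, 252])]
1.0 [1.79995605e+02 2.40753278e-03 2.17056792e+01] [ 0.24035608 -0.60394514  0.24759021]
```

```bash
python3 - <<'E'
import cv2
a=cv2.imread("pics/top0.png")
cv2.imwrite("pics/top0c.png",cv2.resize(a[150:310,120:440],None,fx=2.5,fy=2.5,interpolation=cv2.INTER_CUBIC)[:600])
a=cv2.imread("pics/side0.png")
cv2.imwrite("pics/side0c.png",cv2.resize(a[130:290,170:400],None,fx=3.4,fy=3.4,interpolation=cv2.INTER_CUBIC)[:600,:800])
E
```

```text
(no output)
```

View pics/top0c.png

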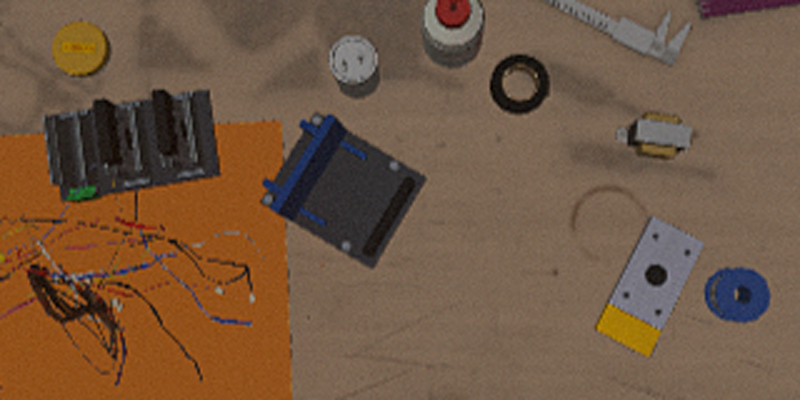

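View pics/side0c.png

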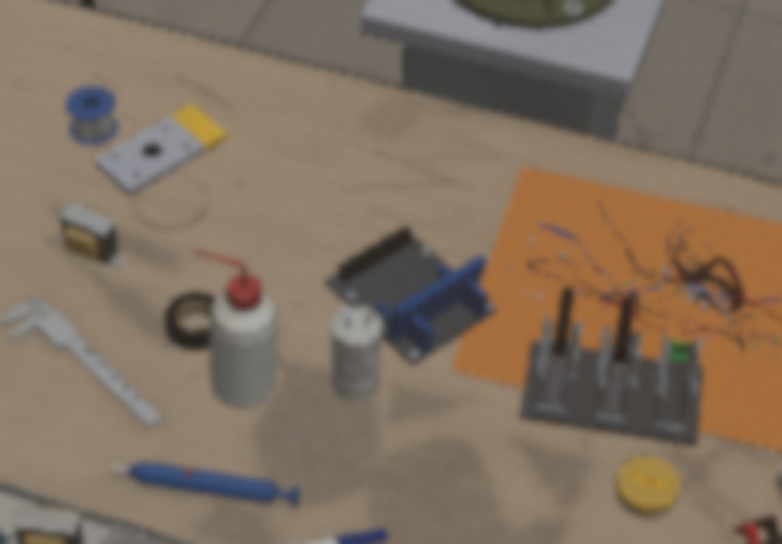

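The pictures show the plate at crop (651,286) in the top view, its yellow end towards the robot and the spool on its right. The fence is at (300,165), opening to the lower right, with the bar at (390,217). The green tag is on the leftmost rack slot at (82,193). Next, wrist views of each for precision.

```bash
cat > h.py <<'E'
import numpy as np,cv2,pickle
from scipy.spatial.transform import Rotation as Rn
def rays(cam,px):
    px=np.atleast_2d(np.asarray(px,float)); f=210/np.tan(np.radians(cam["vfov"])/2)
    d=(px-[cam["cx"],cam["cy"]])/f
    if cam.get("fish"):
        r=np.linalg.norm(d,axis=1,keepdims=True)+1e-12
        v=np.hstack([d/r*np.sin(r),np.cos(r)])
    else: v=np.hstack([d,np.ones((len(d),1))])
    T=np.array(cam["cam_to_world"]); return T[:3,3],v@T[:3,:3].T
def toplane(cam,px,z):
    o,v=rays(cam,px); return o+v*((z-o[2])/v[:,2])[:,None]
def proj(cam,P):
    T=np.array(cam["cam_to_world"]); p=(np.atleast_2d(P)-T[:3,3])@T[:3,:3]
    f=210/np.tan(np.radians(cam["vfov"])/2)
    if cam.get("fish"):
        r=np.hypot(p[:,0],p[:,1]); th=np.arctan2(r,p[:,2]); d=p[:,:2]/(r+1e-12)[:,None]*th[:,None]
    else: d=p[:,:2]/p[:,2:]
    return d*f+[cam["cx"],cam["cy"]]
def shot(bot,c,name):
    d=dict(bot.capture(c)); d["fish"]=c=="wrist"; pickle.dump(d,open(f"pics/{name}.pkl","wb"))
    cv2.imwrite(f"pics/{name}.png",d["color"][:,:,::-1]); return d
E
python3 - <<'E'
from h import *; from plant import bot
d=shot(bot,"top","top1")
pts={k:toplane(d,[v],z)[0] for k,v,z in (("plate",(380.4,264.4),.012),("fence",(253,222),.006),("rack",(172,208),.008),("spool",(415,268),.038))}
print({k:v.round(3).tolist() for k,v in pts.items()})
for k in ("plate","fence","rack"):
    p=pts[k]; a=np.degrees(np.arctan2(p[1],p[0]))
    bot.move_to([p[0]-.05*np.cos(np.radians(a)),p[1]-.05*np.sin(np.radians(a)),.27],[180,0,a])
    w=shot(bot,"wrist","w_"+k)
    print(k,w["vfov"],w["cx"],w["cy"],np.round(w["cam_to_world"],3).tolist(),[(r["p"],r["rect"]) for r in bot.trace(k,"wrist")[:2]])
    print(bot.get_obs()["time_s"],bot.get_obs()["q"])
ims=[cv2.imread(f"pics/w_{k}.png") for k in pts if k!="spool"]
cv2.imwrite("pics/wm.png",cv2.resize(np.vstack([np.hstack(ims[:2]),np.hstack([ims[2],ims[2]*0])]),(800,600)))
E
```

```text
{'plate': [0.437, -0.28, 0.012], 'fence': [0.547, 0.043, 0.006], 'rack': [0.584, 0.253, 0.008], 'spool': [0.428, -0.359, 0.038]}
plate 65.70646984690485 282.84893481602796 203.11577854234167 [[-0.541, -0.808, -0.233, 0.459], [-0.841, 0.52, 0.151, -0.296], [-0.001, 0.278, -0.961, 0.408], [0.0, 0.0, 0.0, 1.0]] [(0.68, [252.8, 81.5, 308.0, 186.5])]
2.5833 [ 46.51122538  -3.68665637 -16.10883164 105.11431256  -1.04705595
  78.43496805 -92.11978497]
fence 65.70646984690485 282.84893481602796 203.11577854234167 [[0.075, -0.958, -0.277, 0.573], [-0.997, -0.072, -0.021, 0.043], [0.0, 0.278, -0.961, 0.408], [0.0, 0.0, 0.0, 1.0]] [(0.56, [219.9, 78.3, 355.0, 205.1])]
3.8667 [ 29.92426162   0.73883742 -37.21101622 101.06773341   0.48898003
  78.3680257  -93.10540618]
rack 65.70646984690485 282.84893481602796 203.11577854234167 [[0.395, -0.883, -0.255, 0.609], [-0.919, -0.379, -0.111, 0.261], [0.002, 0.279, -0.96, 0.407], [0.0, 0.0, 0.0, 1.0]] [(0.63, [209.5, 84.5, 358.9, 180.0]), (0.49, [499.7, 144.1, 559.1, 198.9])]
4.775 [  14.73031753   15.39090673  -48.34202602   89.35306047   11.70722777
   80.53849008 -101.35830088]
```

View pics/wm.png

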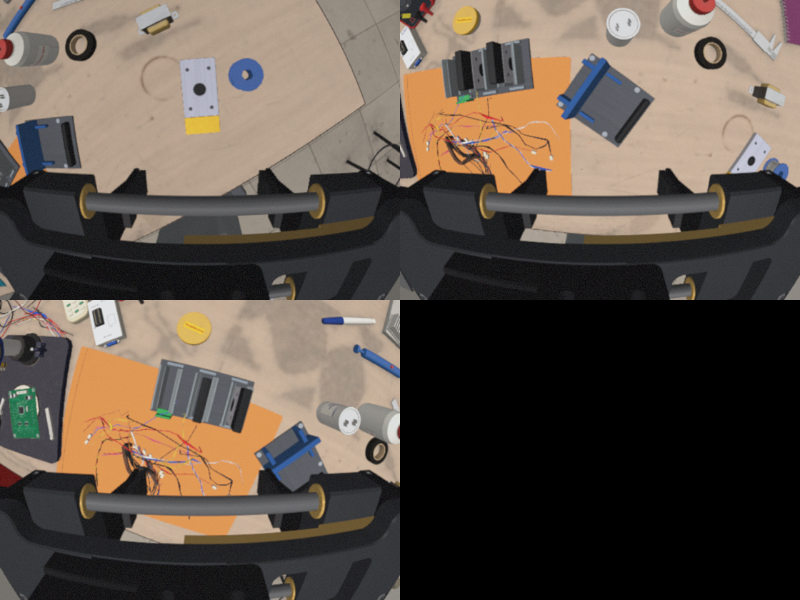

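The three wrist views cover the plate (px ~280,135), the fence (~(285,140) in its view) and the rack (~(284,130)). The left slot is empty and tagged. I'll zoom in to pick corners.

```bash
python3 - <<'E'
import cv2
for n,(x0,y0,x1,y1),s in (("w_fence",(215,65,365,215),4),("w_rack",(202,74,362,194),5)):
    a=cv2.imread(f"pics/{n}.png")[y0:y1,x0:x1]; a=cv2.resize(a,None,fx=s,fy=s,interpolation=cv2.INTER_CUBIC)
    a=cv2.convertScaleAbs(a,alpha=1.6,beta=15)
    for x in range(x0//10*10+10,x1,10): cv2.putText(a,str(x),(int((x+.5-x0)*s)-10,10),0,.33,(0,0,255),1); cv2.line(a,(int((x+.5-x0)*s),12),(int((x+.5-x0)*s),18),(0,0,255),1)
    for y in range(y0//10*10+10,y1,10): cv2.putText(a,str(y),(0,int((y+.5-y0)*s)+4),0,.33,(0,0,255),1)
    cv2.imwrite(f"pics/{n}_z.png",a)
E
```

```text
(no output)
```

View pics/w_fence_z.png

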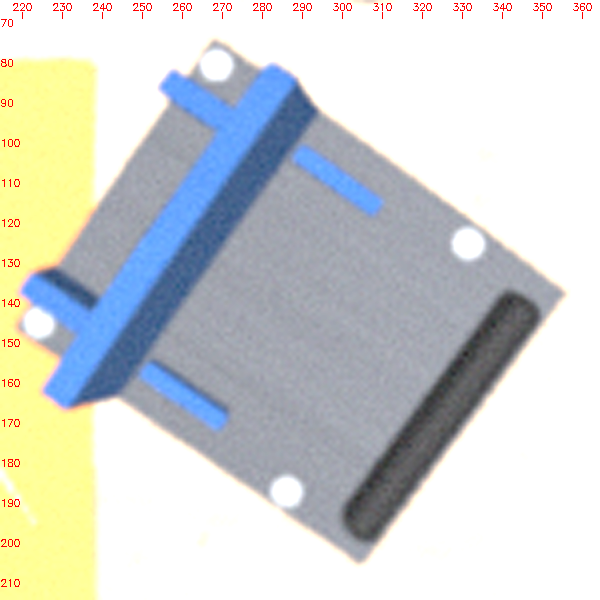

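View pics/w_rack_z.png

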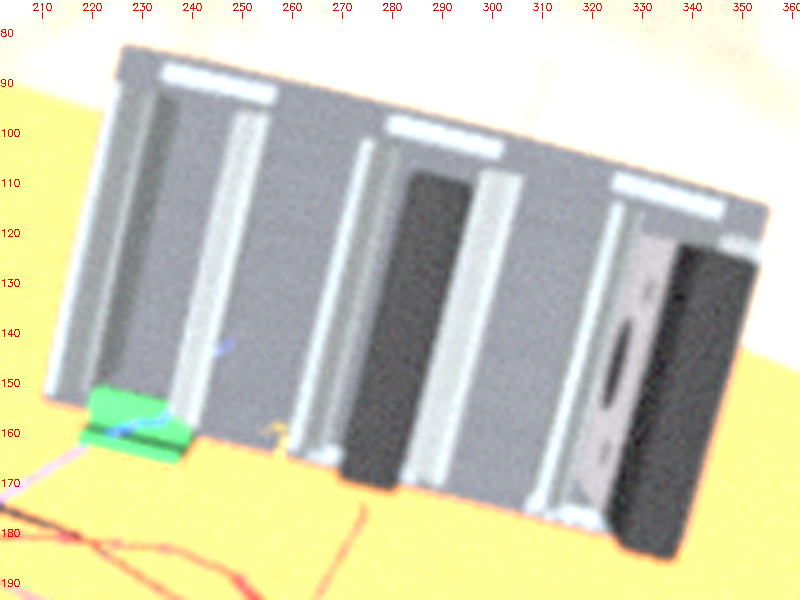

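```bash
python3 - <<'E'
from h import *; from scipy.optimize import least_squares
L=lambda n:pickle.load(open(f"pics/{n}.pkl","rb"))
def fit(cam,px,P,g):
    px=np.array(px,float);P=np.array(P,float)/1000
    def w(v): c,s=np.cos(v[2]),np.sin(v[2]); return np.c_[v[0]+c*P[:,0]-s*P[:,1],v[1]+s*P[:,0]+c*P[:,1],P[:,2]]
    r=least_squares(lambda v:(proj(cam,w(v))-px).ravel(),g,loss="soft_l1"); return r.x,(proj(cam,w(r.x))-px).round(1).tolist()
f=lambda c,s,o:[(x/s+o[0]-.5,y/s+o[1]-.5) for x,y in c]
x,e=fit(L("w_fence"),f([(214,40),(565,292),(362,562),(14,326),(441,416),(316,112),(130,390)],4,(215,65)),
 [(40,-55,6),(-95,-55,6),(-95,55,6),(40,55,6),(-83,0,27.5),(0,-55,6),(0,55,6)],[.55,.05,1.0]); print("fence",x[:2].round(4),np.degrees(x[2]),e)
x,e=fit(L("w_rack"),f([(122,44),(768,207),(42,402)],5,(202,74)),[(-82.5,46,8),(82.5,46,8),(-82.5,-46,8)],[.58,.25,-1.57]); print("rack",x[:2].round(4),np.degrees(x[2]),e)
c,s=np.cos(x[2]),np.sin(x[2]);print("slot",(x[:2]+[-.055*c,-.055*s]).round(4))
# lips seen: x of centres in rack frame
W=toplane(L("w_rack"),f([(220,83),(445,135),(668,196),(137,411)],5,(202,74)),.018)[:,:2]-x[:2]; print("lips",(W@np.array([[c,-s],[s,c]])).round(4).tolist())
# plate
cam=L("w_plate"); im=cam["color"].astype(int)[75:192,245:315]; hsv=cv2.cvtColor(cam["color"],cv2.COLOR_RGB2HSV)[75:192,245:315].astype(int)
yel=(hsv[...,1]>140)&(abs(hsv[...,0]-23)<10); grey=(im[...,2]>im[...,0]-5)&(im.sum(2)>300)&(hsv[...,1]<60)
m=cv2.morphologyEx((yel|grey).astype(np.uint8),cv2.MORPH_CLOSE,np.ones((3,3)));
ct=max(cv2.findContours(m,0,2)[0],key=cv2.contourArea).reshape(-1,2)+[245,75]
p=toplane(cam,ct,.012)[:,:2]; r=cv2.minAreaRect((p*1000).astype(np.float32)); print("plate",r, cv2.boxPoints(r).tolist())
yy,xx=np.nonzero(yel); print("yellow",toplane(cam,[(xx.mean()+245,yy.mean()+75)],.012),yel.sum(),grey.sum())
E
```

```text
fence [0.5518 0.0582] 59.06231597190841 [[-0.3, -1.5], [0.6, -0.6], [-0.1, 0.8], [-0.5, 0.1], [0.4, 0.7], [1.2, -1.0], [-3.3, 1.9]]
rack [0.5836 0.2507] -80.78634320928052 [[-0.3, -0.2], [1.0, 0.0], [-0.4, 0.2]]
slot [0.5748 0.305 ]
lips [[-0.0549, 0.0411], [-0.0002, 0.0413], [0.0548, 0.041], [-0.0565, -0.0407]]
plate ((437.9429016113281, -277.59881591796875), (59.04232406616211, 128.92637634277344), 61.864906311035156) [[367.176025390625, -273.23394775390625], [480.86822509765625, -334.02947998046875], [508.70977783203125, -281.96368408203125], [395.017578125, -221.16815185546875]]
yellow [[ 0.39372934 -0.25392122  0.012     ]] 1066 3659
```

```bash
cat > g.py <<'E'
from h import *
def frame(x,y,yaw):
    T=np.eye(4);T[:3,:3]=Rn.from_euler('z',yaw,degrees=True).as_matrix();T[:2,3]=x,y;return T
FE=frame(.5518,.0582,59.06); PL=frame(.4379,-.2776,151.9); SL=frame(.5748,.3050,-80.79); SL[2,3]=.008
def pose(T,p,tx,tz,ahead=0):
    """TCP pose: point `ahead` m ahead of TCP at p(mm) in frame T, tool x/z dirs in T"""
    tz=np.array(tz,float);tz/=np.linalg.norm(tz);tx=np.array(tx,float);tx-=tz*(tx@tz);tx/=np.linalg.norm(tx)
    R=T[:3,:3]@np.c_[tx,np.cross(tz,tx),tz]
    P=T[:3,:3]@(np.array(p,float)/1000)+T[:3,3]-R[:,2]*ahead
    return P.tolist(),Rn.from_matrix(R).as_euler('xyz',degrees=True).tolist()
GX=17; TIP=.025
def pick(dz): return pose(PL,[GX,0,3+dz],[-1,0,0],[0,0,-1],TIP)
S,C=np.sin(np.radians(15)),np.cos(np.radians(15))
def lay(dx=0,dz=0,dy=0):  # fence frame
    u=np.array([-C,0,S]);n=np.array([S,0,C])
    return pose(FE,np.array([-1+dx,dy,6+dz])+(65+GX)*u+3*n,[C,0,-S],-n,TIP)
def edge(th):
    t=np.radians(th);u=np.array([-np.cos(t),0,np.sin(t)]);n=np.array([np.sin(t),0,np.cos(t)])
    if th<=90: A=np.array([-(12*np.sin(t)-np.tan(np.radians(10))*12*np.cos(t)),0,6])
    else: A=np.array([0,0,6])-12*n
    return A,u,n
H=10 # half finger width in tool x
def push(th,off=0,tilt=45):
    A,u,n=edge(th);b=np.radians(tilt);a=np.array([np.cos(b),0,-np.sin(b)]);f=np.array([np.sin(b),0,np.cos(b)])
    K=A+130*u+10*a if th<tilt else A+120*u
    K=K-off*(f if th<tilt else n)
    return pose(FE,K-H*f,[np.sin(b),0,np.cos(b)],a,TIP)
def top(up=0,s=106):
    A,u,n=edge(100); return pose(FE,A+6*n+(s+up)*u,[0,-1,0],-u,TIP)
def slot(up=0,s=106,dx=0,dy=0): return pose(SL,[dx,dy,s+up],[0,1,0],[0,0,-1],TIP)
E
python3 - <<'E'
from g import *; from plant import bot
d=pickle.load(open("pics/top1.pkl","rb"))
for k,px,z in (("cap",(262,174.5),.094),("bottle",(301,154),.179),("spool",(415,268),.038)):
    p=toplane(d,[px],z)[0]; print(k,p.round(3),((p-FE[:3,3])@FE[:3,:3]).round(3),((p-PL[:3,3])@PL[:3,:3]).round(3))
for n,ps in dict(pick0=pick(80),pick=pick(0),lay0=lay(-4,60),lay=lay(),p0=push(15,25),p15=push(15),p45=push(45),p70=push(70),p100=push(100),top0=top(60),top=top(),slot0=slot(60),slot=slot(0)).items():
    q=bot.solve_ik(*ps); print(n,np.round(ps[0],3),np.round(ps[1],1),None if q is None else np.round(q,0))
E
```

```text
cap [0.652 0.015 0.094] [ 0.014 -0.108  0.094] [-0.051 -0.359  0.094]
bottle [ 0.678 -0.076  0.179] [-0.05  -0.177  0.179] [-0.116 -0.291  0.179]
spool [ 0.428 -0.359  0.038] [-0.421 -0.109  0.038] [-0.03   0.076  0.038]
pick0 [ 0.423 -0.27   0.108] [180.    0.  -28.1] [ 68.  11. -42. 112.   8.  60. -95.]
pick [ 0.423 -0.27   0.028] [180.    0.  -28.1] [  64.   18.  -38.  116.   14.   51. -100.]
lay0 [ 0.512 -0.008  0.114] [180.   15.   59.1] [ 29.  20. -45. 104.  25.  74. -56.]
lay [ 0.514 -0.004  0.054] [180.   15.   59.1] [ 26.  25. -43. 106.  29.  69. -60.]
p0 [ 0.469 -0.081  0.026] [180.  -45.   59.1] [ 36.  20.   1. 126. -57.  58.  48.]
p15 [ 0.478 -0.066  0.043] [180.  -45.   59.1] [ 35.  17.  -1. 126. -57.  57.  44.]
p45 [ 0.492 -0.042  0.101] [180.  -45.   59.1] [ 33.  10.  -2. 125. -55.  60.  35.]
p70 [ 0.513 -0.007  0.129] [180.  -45.   59.1] [ 31.   7.  -6. 124. -55.  58.  29.]
p100 [0.544 0.045 0.137] [180.  -45.   59.1] [ 30.   8. -13. 123. -56.  53.  24.]
top0 [0.566 0.082 0.195] [170.    0.  -30.9] [  14.   19.  -35.   92.   17.   80. -146.]
top [0.56  0.073 0.136] [170.    0.  -30.9] [  14.   21.  -34.   97.   19.   74. -147.]
slot0 [0.575 0.305 0.199] [180.    0.    9.2] [   4.   26.  -46.   85.   19.   76. -124.]
slot [0.575 0.305 0.139] [180.    0.    9.2] [   3.   29.  -44.   89.   21.   70. -126.]
```

```bash
cat >> g.py <<'E'
def st(bot,m=""):
    o=bot.get_obs(); print(m,"t",round(o["time_s"],2),"F",np.round(o["force"],1),"w",round(float(o["gripper_width"]),3),"g",round(float(o["grip_force"]),1),"p",np.round(o["ee_pos"],4)); return o
def lin(bot,ps,v=.15): bot.move_linear(ps[0],v,ps[1])
E
python3 - <<'E'
from g import *; from plant import bot
bot.move_to(*pick(80)); lin(bot,pick(0),.1); bot.close(); st(bot,"grip")
lin(bot,pick(70),.15); st(bot,"up")
bot.move_to(*lay(-6,60)); o0=st(bot,"over"); shot(bot,"wrist","w_over"); shot(bot,"side","s_over")
a=cv2.imread("pics/w_over.png");b=cv2.imread("pics/s_over.png")[130:290,190:400]
cv2.imwrite("pics/over.png",np.vstack([cv2.resize(a[40:240,130:430],(500,333)),cv2.resize(b,(350,267)).repeat(1,1) if 0 else cv2.copyMakeBorder(cv2.resize(b,(350,267)),0,0,0,150,0)]))
E
```

```text
grip t 8.28 F [-1.1  0.1  2.5] w 0.689 g 30.0 p [ 0.423  -0.2697  0.0282]
up t 8.89 F [-1.   0.1 -2.1] w 0.681 g 30.0 p [ 0.4222 -0.2694  0.0973]
over t 9.95 F [-0.6 -0.9 -1.8] w 0.683 g 30.0 p [ 0.5108 -0.0118  0.1135]
```

View pics/over.png

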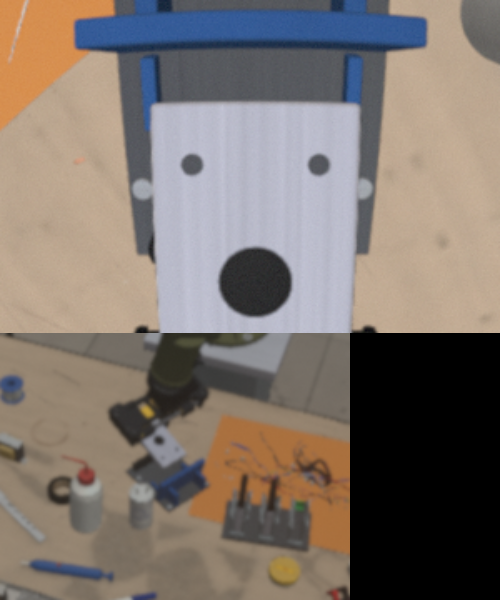

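The plate is held, centred between the cheeks and square to the fence. I'll lower it, slide it to contact and release.

```bash
python3 - <<'E'
from g import *; from plant import bot
f0=bot.get_obs()["force"]
lin(bot,lay(-6,8),.12)
z=8
while z>-3:
    z-=1; lin(bot,lay(-6,z),.05)
    if np.linalg.norm(bot.get_obs()["force"]-f0)>3: break
print("z",z); st(bot); z+=.7; lin(bot,lay(-6,z),.05)
f1=bot.get_obs()["force"]; dx=-6
while dx<5:
    dx+=1; lin(bot,lay(dx,z),.05); F=bot.get_obs()["force"]-f1
    if F@FE[:3,0]<-4: break
print("dx",dx); st(bot)
lin(bot,lay(dx-.5,z-.7),.05); st(bot); bot.open_gripper(); st(bot,"open")
n=lay(dx,z); lin(bot,pose(FE,np.array([-1+dx,0,6])+82*np.array([-C,0,S])+80*np.array([S,0,C]),[C,0,-S],[-S,0,-C],TIP),.2)
shot(bot,"wrist","w_laid"); shot(bot,"side","s_laid"); st(bot)
a=cv2.imread("pics/w_laid.png");b=cv2.imread("pics/s_laid.png")[150:260,230:340]
cv2.imwrite("pics/laid.png",np.hstack([cv2.resize(a[40:340,100:460],(480,400)),cv2.resize(b,(320,400))]))
E
```

```text
z 2
 t 12.13 F [-1.7 -0.6  3.9] w 0.685 g 30.0 p [ 0.5113 -0.0095  0.0568]
dx 1
 t 14.13 F [-1.7 -3.2 -0.8] w 0.689 g 30.0 p [ 0.5144 -0.0042  0.0569]
 t 14.38 F [-2.5 -2.2 -0.1] w 0.681 g 30.0 p [ 0.5143 -0.0044  0.0563]
open t 15.16 F [-0.1 -0.1  0.5] w 1.0 g 0.0 p [ 0.5146 -0.0039  0.0563]
 t 15.78 F [0.2 0.2 0. ] w 1.0 g 0.0 p [0.5241 0.0128 0.1274]
```

View pics/laid.png

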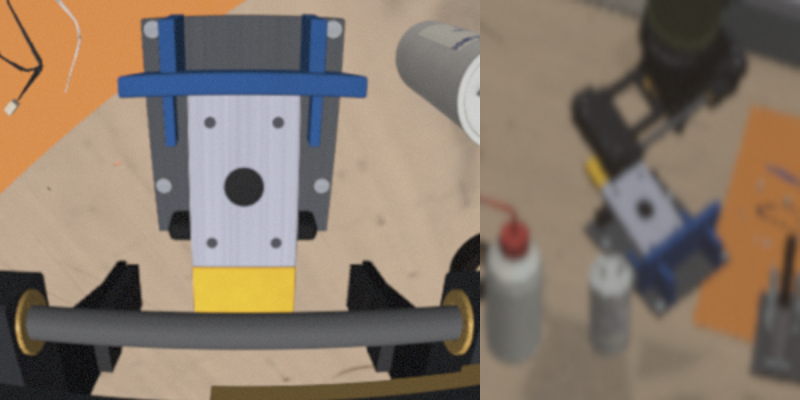

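The plate lies square between the cheeks, its foot at the fence and its yellow end over the bar. Now the push-up.

```bash
cat >> g.py <<'E'
def back(ps,d):
    z=Rn.from_euler('xyz',ps[1],degrees=True).as_matrix()[:,2]; return (np.array(ps[0])-z*d).tolist(),ps[1]
E
python3 - <<'E'
from g import *; from plant import bot
p=bot.get_obs()["ee_pos"]; bot.move_linear([p[0]-.03,p[1]-.05,.25],.25); bot.close()
bot.move_to(*back(push(15,12),.15)); st(bot,"back")
lin(bot,push(15,12),.12); o=st(bot,"under"); f0=o["force"]
for off in (9,6,3,0): lin(bot,push(15,off),.05); print(off,np.round(bot.get_obs()["force"]-f0,1))
for th in range(18,55,3): lin(bot,push(th,0),.06); print(th,np.round(bot.get_obs()["force"]-f0,1),end=";")
st(bot,"54")
shot(bot,"side","s_mid"); shot(bot,"top","t_mid")
b=cv2.imread("pics/s_mid.png")[150:260,230:340];a=cv2.imread("pics/t_mid.png")[160:270,200:310]
cv2.imwrite("pics/mid.png",np.hstack([cv2.resize(a,(400,400)),cv2.resize(b,(400,400))]))
E
```

```text
back t 19.35 F [-0.7 -0.9  0.3] w 0.008 g 0.0 p [ 0.4192 -0.163   0.1411]
under t 20.75 F [-0.   0.3 -0.5] w 0.004 g 0.0 p [ 0.4734 -0.0736  0.035 ]
9 [ 0.6  0.1 -0.2]
6 [ 0.1 -0.7  0.2]
3 [-0.9 -0.4 -0.1]
0 [ 0.4 -2.2  0.3]
18 [-0.5 -0.4  0.1];21 [-0.4 -0.5 -0.9];24 [-0.6 -0.4 -0.1];27 [ 0.2 -0.1  0.5];30 [ 0.4 -1.3 -0.2];33 [-0.6  0.4  0.3];36 [-0.3 -1.1 -0.2];39 [-0.2 -0.4 -0.6];42 [-1.1 -0.1 -0. ];45 [-0.2 -0.5 -0.4];48 [-0.7 -1.3  0. ];51 [-0.   0.1  0.6];54 [ 0.1 -0.7  0.6];54 t 25.08 F [ 0.  -0.4  0.1] w 0.005 g 0.3 p [ 0.4987 -0.0305  0.114 ]
```

View pics/mid.png

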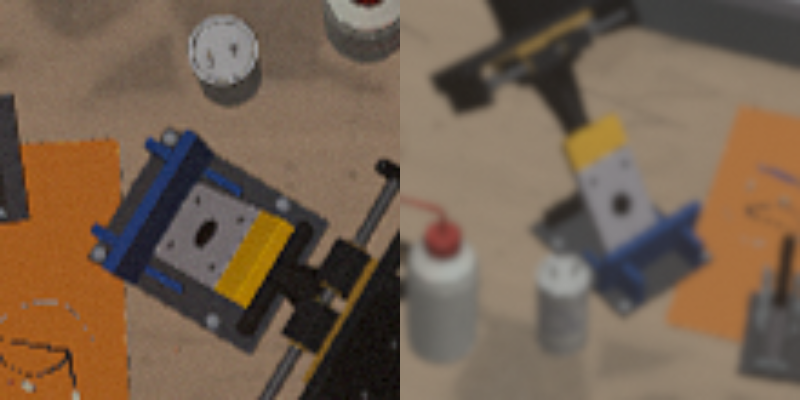

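```bash
python3 - <<'E'
from g import *; from plant import bot
d=pickle.load(open("pics/t_mid.pkl","rb"));s=400/110
def fr(px,z): return ((toplane(d,[(x/s+200-.5,y/s+160-.5) for x,y in px],z)-FE[:3,3])@FE[:3,:3]*1000).round(1).tolist()
print("B",fr([(197,180),(154,255)],.013),"fence foot line",fr([(210,150),(128,282)],.006),"base",fr([(328,218),(252,353)],.006),"top end hi",fr([(262,210),(217,282)],.12),"bar",fr([(300,230),(245,330)],.0275))
for th in range(57,82,3): lin(bot,push(th,0),.06)
st(bot,"81"); shot(bot,"top","t_81"); shot(bot,"side","s_81")
b=cv2.imread("pics/s_81.png")[150:260,230:340];a=cv2.imread("pics/t_81.png")[170:250,210:290]
cv2.imwrite("pics/81.png",np.hstack([cv2.resize(a,(400,400),interpolation=2),cv2.resize(b,(400,400),interpolation=2)]))
E
```

```text
B [[-0.2, -32.8, 13.0], [-1.9, 28.2, 13.0]] fence foot line [[4.0, -56.5, 6.0], [4.9, 53.8, 6.0]] base [[-93.5, -57.6, 6.0], [-96.2, 51.7, 6.0]] top end hi [[-60.8, -29.7, 120.0], [-59.9, 23.5, 120.0]] bar [[-82.1, -38.4, 27.5], [-85.0, 40.4, 27.5]]
81 t 27.43 F [-0.8  0.   0.2] w 0.007 g 0.0 p [0.5236 0.0115 0.1352]
```

View pics/81.png

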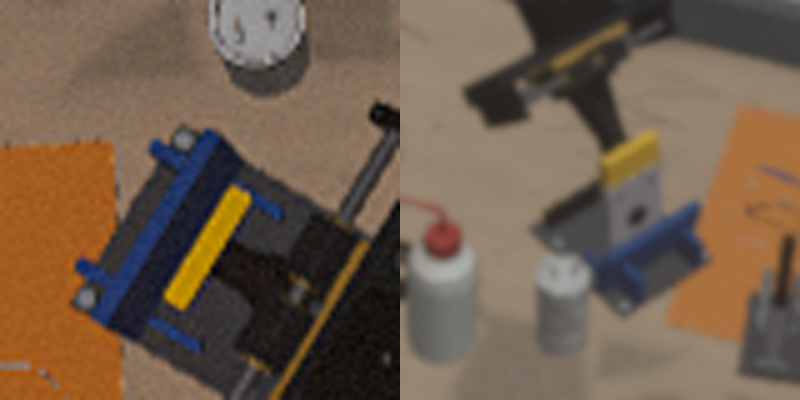

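The plate stands near-vertical with its foot at the fence. I'll ease it home, back off and measure the yellow top edge numerically.

```bash
python3 - <<'E'
from g import *; from plant import bot
f0=bot.get_obs()["force"]
for th in np.arange(82,99.1,1): lin(bot,push(th,0),.04); F=bot.get_obs()["force"]-f0; print(th,F.round(1).tolist(),end=";")
st(bot); ps=push(99,0); d=-FE[:3,0]*.06; lin(bot,((np.array(ps[0])+d).tolist(),ps[1]),.1)
lin(bot,back(((np.array(ps[0])+d).tolist(),ps[1]),.12),.25); st(bot,"clear")
def yel(d,box):
    x0,y0,x1,y1=box; h=cv2.cvtColor(d["color"],cv2.COLOR_RGB2HSV)[y0:y1,x0:x1].astype(int)
    m=((h[...,1]>150)&(h[...,2]>110)&(abs(h[...,0]-24)<6)).astype(np.uint8)
    n,l,s,c=cv2.connectedComponentsWithStats(m); k=1+s[1:,4].argmax(); return (l==k),np.array([x0,y0])
t=shot(bot,"top","t_up"); m,o=yel(t,(225,180,285,245)); pts=np.argwhere(m)[:,::-1]+o
P=((toplane(t,pts,.1335)-FE[:3,3])@FE[:3,:3]*1000)[:,:2]; print(len(pts),"fence-frame rect",cv2.minAreaRect(P.astype(np.float32)),P.mean(0).round(1))
s=shot(bot,"side","s_up"); m,o=yel(s,(255,150,325,225)); pts=np.argwhere(m)[:,::-1]+o
A,u,n=edge(100)
q=[A+130*u+a*n+[0,b,0] for a in(0,12) for b in(-30,30)]+[A+100*u+b*np.array([0,1,0])+12*n for b in(-30,30)]
W=np.array(q)/1000@FE[:3,:3].T+FE[:3,3]
print("top pred",proj(t,W[:4]).round(1).tolist(),"side pred",proj(s,W).round(1).tolist(),"side seen",cv2.minAreaRect(pts.astype(np.float32)))
E
```

```text
82.0 [0.6, 0.6, 0.4];83.0 [0.1, -0.2, 0.9];84.0 [-0.4, -0.4, 1.0];85.0 [0.5, 0.1, -0.8];86.0 [0.4, -0.2, -0.2];87.0 [0.3, -0.1, -0.3];88.0 [0.8, -0.4, 0.6];89.0 [0.6, -0.1, 0.3];90.0 [0.1, -0.4, -0.2];91.0 [1.3, -0.2, -1.2];92.0 [0.3, 0.7, -0.9];93.0 [1.2, -0.3, 0.4];94.0 [-0.2, -0.4, 0.2];95.0 [0.6, -0.4, -0.3];96.0 [0.4, -0.3, -0.3];97.0 [0.1, -0.3, -0.5];98.0 [1.3, -0.1, -0.5];99.0 [0.8, -0.3, -0.1]; t 32.03 F [ 0.3 -0.2 -0.1] w 0.008 g 0.0 p [0.5426 0.0431 0.137 ]
clear t 33.42 F [-0.3  0.2 -0.5] w 0.005 g 0.0 p [ 0.4681 -0.0801  0.2212]
135 fence-frame rect ((16.059417724609375, -2.0515403747558594), (11.38338851928711, 60.76591873168945), 0.7095672488212585) [16.1 -2.2]
top pred [[244.2, 200.3], [230.2, 223.0], [239.8, 197.8], [225.9, 220.4]] side pred [[292.7, 200.5], [307.2, 191.8], [295.2, 203.2], [309.7, 194.4], [293.7, 208.5], [308.0, 199.9]] side seen ((300.9853210449219, 199.308837890625), (4.630461692810059, 15.77786922454834), 59.03623962402344)
```

```bash
python3 - <<'E'
from g import *; from plant import bot
p=bot.get_obs()["ee_pos"]; bot.move_linear([p[0],p[1],.32],.3); bot.open_gripper()
def T(up):
    P,r=top(up); return (np.array(P)-.002*FE[:3,1]).tolist(),r
bot.move_to(*T(140)); st(bot,"over"); lin(bot,T(40),.2); lin(bot,T(0),.1); st(bot,"at"); bot.close(); st(bot,"grip")
# lift: straight up, small first
P,r=T(0); bot.move_linear((np.array(P)+[0,0,.005]-.003*FE[:3,0]).tolist(),.05); st(bot)
bot.move_linear((np.array(P)+[0,0,.10]-.01*FE[:3,0]).tolist(),.15); st(bot,"lifted")
bot.move_to(*slot(75)); st(bot,"slot0")
shot(bot,"wrist","w_slot"); shot(bot,"top","t_slot"); s=shot(bot,"side","s_slot")
a=cv2.imread("pics/w_slot.png");b=cv2.imread("pics/s_slot.png")[170:270,300:400];c=cv2.imread("pics/t_slot.png")[160:250,120:220]
cv2.imwrite("pics/slot.png",np.hstack([cv2.resize(a[40:340,100:460],(400,600)),np.vstack([cv2.resize(b,(390,300)),cv2.resize(c,(390,300))])]))
E
```

```text
over t 37.86 F [-0.6 -0.5  0.7] w 1.0 g 0.0 p [0.5745 0.0913 0.2738]
at t 39.06 F [-0.2  0.2  0.2] w 1.001 g 0.0 p [0.5625 0.0716 0.1364]
grip t 40.25 F [-0.9 -0.9  1.4] w 0.137 g 29.9 p [0.562  0.0712 0.1361]
 t 40.52 F [ 0.1  0.2 -1.1] w 0.133 g 29.9 p [0.5607 0.069  0.1412]
lifted t 41.3 F [-0.7  0.5 -1.7] w 0.134 g 29.9 p [0.5565 0.0633 0.2352]
slot0 t 42.27 F [-0.8 -2.2 -0.1] w 0.189 g 26.9 p [0.5754 0.3031 0.2141]
```

View pics/slot.png

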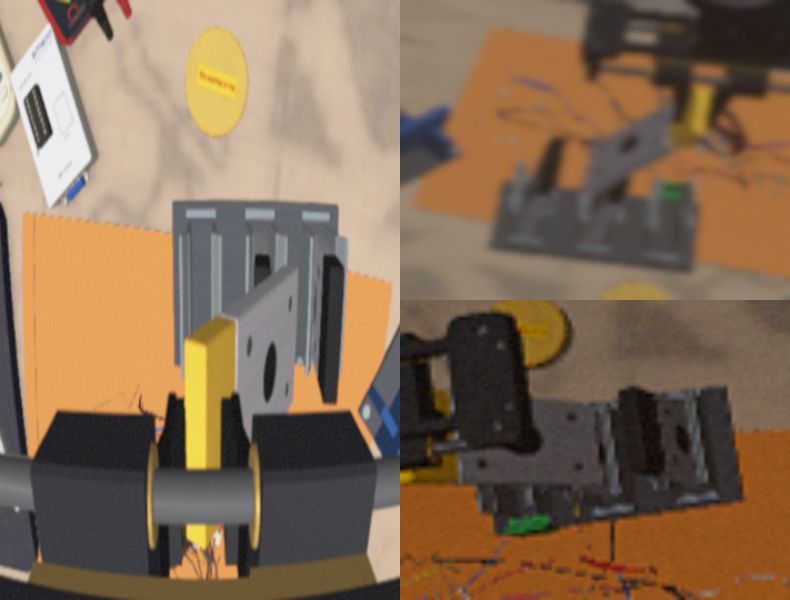

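The carry was too low. The plate's foot snagged on the middle filed plate and the plate tilted in the jaws: in the side view it runs from (700,110) to (590,165), and the opening is 16 mm instead of 12. It is still gripped, so I'll back out gradually towards the snag so the pads straighten it.

```bash
python3 - <<'E'
from g import *; from plant import bot
st(bot)
for x in range(6,67,6):
    z=75+np.sqrt(109**2-max(0,61-x)**2)-np.sqrt(109**2-61**2); z=75+(z-75)*.85
    lin(bot,slot(z,dx=x),.06); o=bot.get_obs(); print(x,round(z,1),np.round(o["force"],1).tolist(),round(float(o["gripper_width"])*87,2),round(float(o["grip_force"]),1))
    if o["gripper_width"]*87<11 or np.linalg.norm(o["force"])>12: break
st(bot)
t=shot(bot,"top","t_b"); s=shot(bot,"side","s_b")
E
```

```text
t 42.42 F [ 0.9 -2.6 -0.4] w 0.187 g 27.0 p [0.5752 0.3032 0.2142]
6 78.2 [-0.4, -2.6, -1.2] 15.07 27.8
12 81.0 [-0.4, -2.2, -1.1] 14.62 27.8
18 83.4 [-1.1, -1.4, -1.0] 13.54 27.7
24 85.4 [0.2, -0.6, -0.9] 13.0 28.0
30 87.0 [0.8, -0.5, -2.7] 12.62 28.2
36 88.4 [0.5, 0.4, -1.9] 12.22 28.5
42 89.4 [0.8, -0.2, -1.7] 11.97 28.7
48 90.2 [0.2, 0.0, -1.4] 12.07 28.7
54 90.7 [-0.1, 0.5, -2.3] 12.09 28.7
60 90.9 [0.3, 0.2, -1.0] 11.67 28.7
66 90.9 [-0.4, -0.1, -2.3] 11.93 28.7
 t 45.21 F [-0.4 -0.1 -2.3] w 0.137 g 28.7 p [0.5856 0.2391 0.2299]
```

The plate is square in the jaws again (12 mm opening, ~2 N weight). I'll lift it clear and measure how it sits.

```bash
python3 - <<'E'
from g import *; from plant import bot
lin(bot,slot(150,dx=66),.15); lin(bot,slot(150,dx=0),.15); st(bot)
s=shot(bot,"side","s_c"); tr=bot.trace("plate","side"); print([(r["p"],r["rect"]) for r in tr[:3]])
def W(dx=0,up=150): # model corners in slot frame, if not slipped
    q=np.array([[a,b,c+up] for c in(0,100,130) for a in(-6,6) for b in(-30,30)],float)+[dx,0,0]
    return q/1000@SL[:3,:3].T+SL[:3,3]
print("pred",proj(s,W()).round(1).tolist())
m=tr[0]["pixels"].astype(np.uint8); c=max(cv2.findContours(m,0,2)[0],key=cv2.contourArea)
print("poly",cv2.approxPolyDP(c,1.5,True).reshape(-1,2).tolist(), cv2.minAreaRect(c))
h=cv2.cvtColor(s["color"],cv2.COLOR_RGB2HSV).astype(int); b=(slice(120,235),slice(320,400))
y=((h[...,1]>150)&(h[...,2]>110)&(abs(h[...,0]-24)<6))[b]; yy,xx=np.nonzero(y); print("yellow",len(yy),xx.min()+320,xx.max()+320,yy.min()+120,yy.max()+120)
w=shot(bot,"wrist","w_c"); tw=bot.trace("plate","wrist"); print([(r["p"],r["rect"]) for r in tw[:2]]); print("predw",proj(w,W()).round(1).tolist())
m=tw[0]["pixels"].astype(np.uint8); c=max(cv2.findContours(m,0,2)[0],key=cv2.contourArea); print("polyw",cv2.approxPolyDP(c,2,True).reshape(-1,2).tolist())
E
```

```text
t 46.44 F [ 0.5 -0.3 -1.9] w 0.137 g 28.7 p [0.5748 0.3041 0.2884]
[(0.52, [365.2, 182.3, 381.6, 227.6]), (0.18, [354.1, 263.9, 369.8, 284.2])]
pred [[377.0, 208.8], [375.7, 223.6], [373.0, 208.2], [371.6, 223.0], [382.4, 185.6], [381.2, 200.6], [378.2, 185.0], [376.9, 200.0], [384.2, 178.2], [383.0, 193.2], [379.9, 177.6], [378.6, 192.6]]
poly [[381, 183], [365, 210], [365, 224], [368, 223], [381, 198]] ((373.2000427246094, 203.60000610351562), (8.944271087646484, 43.826927185058594), 26.56505012512207)
yellow 78 377 383 183 201
[(0.71, [268.1, 166.3, 311.2, 307.9]), (0.19, [402.1, 172.7, 495.0, 266.4])]
predw [[273.4, 234.3], [272.6, 167.4], [286.9, 234.3], [286.9, 167.3], [269.1, 294.6], [267.1, 199.0], [288.9, 294.5], [289.3, 199.0], [267.1, 324.3], [264.0, 216.7], [289.9, 324.3], [290.7, 216.6]]
polyw [[310, 166], [300, 166], [270, 212], [269, 238], [272, 245], [273, 273], [293, 272], [293, 242], [296, 238], [309, 234]]
```

```bash
cat > fit.py <<'E'
from g import *; from scipy.optimize import minimize
def model(v,up,dx0=0):  # v: foot x, tilt deg, foot drop, roll-in-pad deg (slot frame)
    fx,ph,dr,ro=v; R=Rn.from_euler('yx',[-ph,ro],degrees=True).as_matrix()
    q=np.array([[a,b,c] for c in(0,130) for a in(-6,6) for b in(-30,30)],float)@R.T+[dx0+fx,0,up-dr]
    return q/1000@SL[:3,:3].T+SL[:3,3]
def cost(v,up,cams,pts):
    c=0
    for cam,m,low in cams:
        h=cv2.convexHull((proj(cam,model(v,up))*16).astype(np.int32)); r=np.zeros((420,560),np.uint8); cv2.fillConvexPoly(r,h,1,shift=4)
        a,b=r[low].astype(bool),m[low]; c+=1-(a&b).sum()/max(1,(a|b).sum())
    return c
E
python3 - <<'E'
from fit import *; from plant import bot
s=pickle.load(open("pics/s_c.pkl","rb"));w=pickle.load(open("pics/w_c.pkl","rb"))
ms=bot.trace("plate","side")[0]["pixels"];mw=bot.trace("plate","wrist")[0]["pixels"]
cams=[(s,ms,np.s_[195:240,340:400]),(w,mw,np.s_[150:236,240:340])]
for g in ([20,11,0,0],[15,8,8,0],[25,13,-5,0]):
    r=minimize(cost,g,args=(150,cams,0),method="Nelder-Mead",options=dict(initial_simplex=np.array([g]+[np.add(g,d) for d in np.diag([6,5,6,4])]),maxiter=300)); print(r.x.round(1),round(r.fun,3))
for v in ([20,11,0,0],[20,11,9,0],[20,6,0,0]): print(v,[round(cost(v,150,[c],0),3) for c in cams])
print(bot.get_obs()["time_s"])
E
```

```text
[21.1  8.3  5.2  0. ] 0.167
[21.   8.2  6.1  0.1] 0.156
[20.7 10.2  4.1  3.9] 0.213
[20, 11, 0, 0] [np.float64(0.239), np.float64(0.249)]
[20, 11, 9, 0] [np.float64(0.274), np.float64(0.29)]
[20, 6, 0, 0] [np.float64(0.232), np.float64(0.198)]
46.7417
```

```bash
cat >> fit.py <<'E'
def ins(fx,fz,phi=9.5,ox=-2.4,oz=113):
    p=np.radians(phi); return pose(SL,[fx+ox,0,fz+oz],[0,1,0],[-np.sin(p),0,-np.cos(p)],TIP)
E
python3 - <<'E'
from fit import *; from plant import bot
lin(bot,ins(0,140),.1); lin(bot,ins(0,75),.1); st(bot)
s=shot(bot,"side","s_d"); ts=bot.trace("plate","side"); w=shot(bot,"wrist","w_d"); tw=bot.trace("plate","wrist")
print([(r["p"],r["rect"]) for r in ts[:2]],[(r["p"],r["rect"]) for r in tw[:2]])
print("pred side foot",proj(s,model([0,0,0,0],75)).round(1).tolist(),"\nwrist",proj(w,model([0,0,0,0],75)).round(1).tolist())
ms,mw=ts[0]["pixels"],tw[0]["pixels"]
for m in (ms,mw):
    c=max(cv2.findContours(m.astype(np.uint8),0,2)[0],key=cv2.contourArea); print("poly",cv2.approxPolyDP(c,1.5,True).reshape(-1,2).tolist())
W=proj(w,model([0,0,0,0],75)); y1=int(W[:4,1].max()); S=proj(s,model([0,0,0,0],75)); y0=int(S[:,1].min()+.45*(S[:,1].max()-S[:,1].min()))
cams=[(s,ms,np.s_[y0:260,330:410]),(w,mw,np.s_[140:y1+2,230:340])]
pickle.dump((ms,mw),open("pics/md.pkl","wb"))
for g in ([0,0,0,0],[4,3,3,0],[-4,-3,-3,0]):
    r=minimize(cost,g,args=(75,cams,0),method="Nelder-Mead",options=dict(initial_simplex=np.array([g]+[np.add(g,d) for d in np.diag([6,5,6,4])]),maxiter=300)); print(r.x.round(1),round(r.fun,3))
E
```

```text
t 47.86 F [-1.   0.  -1.7] w 0.13 g 29.8 p [0.5754 0.3035 0.2212]
[(0.54, [186.1, 189.5, 208.9, 207.2]), (0.43, [370.8, 198.2, 380.8, 242.3])] [(0.67, [272.6, 165.1, 299.8, 308.0])]
pred side foot [[373.3, 224.8], [371.9, 239.6], [369.4, 224.2], [368.0, 239.0], [379.9, 196.3], [378.7, 211.2], [375.8, 195.7], [374.5, 210.6]] 
wrist [[299.7, 232.0], [300.7, 166.6], [312.9, 232.8], [314.6, 167.1], [271.5, 315.3], [269.8, 211.5], [293.2, 317.4], [294.8, 212.8]]
poly [[189, 190], [187, 200], [194, 205], [205, 206], [203, 194]]
poly [[285, 166], [281, 173], [271, 210], [272, 272], [291, 274], [294, 271], [294, 239], [297, 227], [296, 168], [294, 166]]
[-15.7  -6.3   3.4   5.7] 1.06
[-17.3  -6.1  20.7   2.3] 1.061
[-14.9  -6.3   0.1   3.8] 1.064
```

```bash
cat > meas.py <<'E'
from fit import *
def measure(bot,fz,name,x0=0):
    s=shot(bot,"side","s_"+name); ts=[r for r in bot.trace("plate","side") if 350<np.mean(r["rect"][::2])<400 and r["rect"][1]<235]
    w=shot(bot,"wrist","w_"+name); tw=bot.trace("plate","wrist")
    if not ts: print("no side"); return
    ms,mw=ts[0]["pixels"],tw[0]["pixels"]; W=proj(w,model([0,0,0,0],fz)); y1=int(W[:4,1].max()); S=proj(s,model([0,0,0,0],fz)); y0=int(S[:,1].min()+.45*(S[:,1].max()-S[:,1].min()))
    cams=[(s,ms,np.s_[y0:260,330:410]),(w,mw,np.s_[140:y1+2,230:340])]
    for g in ([x0,0,0,0],[x0-8,-4,3,0],[x0+8,4,-3,0]):
        r=minimize(cost,g,args=(fz,cams,0),method="Nelder-Mead",options=dict(initial_simplex=np.array([g]+[np.add(g,d) for d in np.diag([6,5,6,4])]),maxiter=300)); print(r.x.round(1),round(r.fun,3))
    st(bot)
E
python3 - <<'E'
from meas import *; from plant import bot
measure(bot,75,"d2")
E
```

```text
[-16.   -6.9   4.5   5.8] 0.316
[-15.7  -6.7   3.4   4.7] 0.299
[-15.1  -5.   -2.3  13.2] 0.431
 t 48.26 F [ 0.2  0.1 -2.5] w 0.133 g 29.8 p [0.5752 0.3033 0.221 ]
```

```bash
python3 - <<'E'
from meas import *; from plant import bot
lin(bot,ins(0,75,2.5,-.8,118),.05); measure(bot,75,"e")
E
```

```text
[ 0.1  0.3 -9.7  5.1] 0.254
[-2.7 -1.5  4.5  1.9] 0.249
[ 0.1  1.1 -4.   7.1] 0.226
 t 48.73 F [ 0.2 -1.  -2.2] w 0.133 g 29.8 p [0.5751 0.3031 0.2257]
```

```bash
python3 - <<'E'
from meas import *; from plant import bot
f0=bot.get_obs()["force"]; R=SL[:3,:3]; fz=75
while fz>-15:
    fz-=5 if fz>20 else 2; lin(bot,ins(0,fz,2.5 if fz>30 else 0,-.8 if fz>30 else 0,118),.06 if fz>20 else .04)
    o=bot.get_obs(); F=R.T@(o["force"]-f0); print(fz,F.round(1).tolist(),round(float(o["gripper_width"])*87,1),end="; ")
    if abs(F[2])>6 or np.hypot(F[0],F[1])>10: break
st(bot)
E
```

```text
70 [-1.5, 0.6, 0.1] 11.6; 65 [-0.2, 0.1, -0.3] 11.3; 60 [-0.2, -0.1, -0.2] 11.3; 55 [-1.2, 1.0, 0.7] 11.4; 50 [-1.7, 0.9, -0.2] 12.0; 45 [-0.6, 0.4, 1.1] 11.3; 40 [-1.3, 0.2, -0.3] 11.5; 35 [-1.4, 0.2, 0.9] 11.7; 30 [-2.0, 0.1, 0.1] 11.6; 25 [-1.8, -0.9, 0.2] 11.7; 20 [-0.5, 0.7, -0.0] 11.7; 18 [-1.4, -0.2, 1.1] 11.7; 16 [-1.1, -0.1, 0.1] 11.8; 14 [-1.5, -0.0, 0.4] 11.5; 12 [-0.5, -0.1, -0.4] 11.5; 10 [-0.5, 0.1, 0.4] 11.3; 8 [-1.3, 0.8, -0.6] 11.8; 6 [-0.7, -0.8, -0.3] 11.8; 4 [-0.3, 0.8, 5.7] 11.5; 2 [-0.5, -2.6, 16.0] 11.7;  t 53.76 F [-2.4 -0.9 13.8] w 0.134 g 30.1 p [0.5761 0.3054 0.156 ]
```

```bash
python3 - <<'E'
from meas import *; from plant import bot
lin(bot,ins(0,4,0,0,118),.04); st(bot)
s=shot(bot,"side","s_f"); w=shot(bot,"wrist","w_f")
def P(cam,z,y0=0): 
    q=np.array([[a,y0+b,z] for a in(-6,6) for b in(-30,30)],float)/1000@SL[:3,:3].T+SL[:3,3]; return proj(cam,q).round(1).tolist()
for z in (52,100,110,130,140): print(z,"side",P(s,z),"wrist",P(w,z))
for nm,cam,b in (("side",s,(340,150,400,250)),("wrist",w,(230,140,340,320))):
    x0,y0,x1,y1=b; h=cv2.cvtColor(cam["color"],cv2.COLOR_RGB2HSV)[y0:y1,x0:x1].astype(int)
    m=((h[...,1]>130)&(h[...,2]>70)&(abs(h[...,0]-24)<6)).astype(np.uint8)
    n,l,stt,c=cv2.connectedComponentsWithStats(m); k=1+stt[1:,4].argmax(); yy,xx=np.nonzero(l==k)
    print(nm,len(yy),[(int(x)+x0,int(yy[xx==x].min())+y0,int(yy[xx==x].max())+y0) for x in np.unique(xx)][::1 if nm=="side" else 3])
E
```

```text
t 54.01 F [0.5 0.3 6.3] w 0.131 g 30.0 p [0.5759 0.3052 0.1561]
52 side [[372.2, 229.5], [370.8, 244.3], [368.3, 228.9], [366.9, 243.6]] wrist [[275.3, 251.8], [274.7, 176.9], [290.5, 251.8], [291.0, 176.9]]
100 side [[374.5, 219.6], [373.2, 234.4], [370.6, 219.0], [369.2, 233.8]] wrist [[273.6, 282.1], [272.6, 192.9], [292.0, 282.1], [292.9, 192.9]]
110 side [[375.0, 217.5], [373.7, 232.3], [371.1, 216.9], [369.7, 231.7]] wrist [[273.2, 289.9], [272.0, 197.2], [292.4, 289.9], [293.4, 197.2]]
130 side [[376.0, 213.1], [374.7, 228.0], [372.0, 212.5], [370.6, 227.4]] wrist [[272.2, 307.7], [270.7, 207.5], [293.2, 307.8], [294.6, 207.5]]
140 side [[376.5, 211.0], [375.2, 225.8], [372.5, 210.4], [371.1, 225.2]] wrist [[271.7, 317.9], [269.9, 213.6], [293.7, 317.9], [295.3, 213.6]]
side 107 [(370, 222, 232), (371, 217, 232), (372, 213, 232), (373, 213, 231), (374, 212, 228), (375, 213, 226), (376, 214, 223)]
wrist 1801 [(271, 214, 272), (274, 197, 274), (277, 196, 274), (280, 196, 274), (283, 196, 274), (286, 196, 274), (289, 196, 274), (292, 196, 274), (295, 240, 254)]
```

```bash
python3 - <<'E'
from meas import *; from plant import bot
def go(y,z,v=.06):
    P,r=ins(0,z,0,0,118); lin(bot,((np.array(P)+SL[:3,1]*y/1000).tolist(),r),v)
go(0,7); f0=bot.get_obs()["force"]
for y in (-5,5):
    go(y,7); print("y",y,(SL[:3,:3].T@(bot.get_obs()["force"]-f0)).round(1)); z=7
    while z>-9:
        z-=1; go(y,z); F=SL[:3,:3].T@(bot.get_obs()["force"]-f0)
        if F[2]>4: break
    print("contact z",z,F.round(1)); go(y,7)
st(bot)
E
```

```text
y -5 [-0.7  0.7 -0.4]
contact z 4 [0.5 2.2 6. ]
y 5 [-0.8 -0.5 -1.5]
contact z 4 [0.8 1.6 6.2]
 t 56.92 F [-0.7  0.7 -2.1] w 0.13 g 30.0 p [0.5792 0.3057 0.1573]
```

The contact height is the same at y = -5 and +5 mm, so the plate is standing on the slot floor. I'll release it and check.

```bash
python3 - <<'E'
from meas import *; from plant import bot
lin(bot,ins(0,7,0,0,118),.06); lin(bot,ins(0,4,0,0,118),.05); st(bot); bot.open_gripper(); st(bot,"open")
lin(bot,ins(0,90,0,0,118),.15); bot.move_to([.45,.1,.3],[180,0,9]); st(bot)
t=shot(bot,"top","t_end"); s=shot(bot,"side","s_end")
for c in("top","side"):
  for n in ("plate","filed_1"): print(c,n,[(round(r["p"],2),np.round(r["rect"]).tolist()) for r in bot.trace(n,c)[:3]])
def P(cam,z,x=0): 
    q=np.array([[x+a,b,z] for a in(-6,6) for b in(-30,30)],float)/1000@SL[:3,:3].T+SL[:3,3]; return proj(cam,q).round(1).tolist()
print("top z130",P(t,130),"z140",P(t,140)); print("side z130",P(s,130),"z140",P(s,140),"z100",P(s,100))
for nm,cam,b in (("top",t,(120,170,200,250)),("side",s,(340,180,400,250))):
    x0,y0,x1,y1=b; h=cv2.cvtColor(cam["color"],cv2.COLOR_RGB2HSV)[y0:y1,x0:x1].astype(int)
    m=((h[...,1]>150)&(h[...,2]>70)&(abs(h[...,0]-24)<5)).astype(np.uint8)
    n,l,stt,c=cv2.connectedComponentsWithStats(m); k=1+stt[1:,4].argmax(); p=np.argwhere(l==k)[:,::-1]+[x0,y0]; print(nm,len(p),cv2.boxPoints(cv2.minAreaRect(p.astype(np.float32))).round(1).tolist())
# filed plates before/after (top camera image difference around rack right part)
a=pickle.load(open("pics/top1.pkl","rb"))["color"].astype(int); d=abs(a-t["color"].astype(int)).sum(2); print("diff rack mid/right",[int((d[180:236,x0:x1]>90).sum()) for x0,x1 in((135,155),(155,178),(178,212))],"s_end vs",pickle.load(open("pics/s_up.pkl","rb"))["color"][225:251,348:358].astype(int).mean())
E
```

```text
t 57.42 F [ 0.7 -0.2  4.8] w 0.135 g 30.0 p [0.5757 0.3052 0.1561]
open t 58.81 F [-0.8 -0.4 -0.1] w 1.001 g 0.0 p [0.5748 0.305  0.155 ]
 t 60.51 F [ 0.5 -0.8 -0.3] w 0.999 g 0.0 p [0.45   0.1012 0.2999]
top plate []
top filed_1 [(0.7, [152.0, 190.0, 177.0, 218.0]), (0.62, [178.0, 192.0, 196.0, 214.0])]
side plate [(0.58, [365.0, 212.0, 375.0, 255.0])]
side filed_1 [(0.69, [334.0, 213.0, 341.0, 252.0]), (0.6, [346.0, 218.0, 362.0, 252.0])]
top z130 [[130.7, 217.7], [127.7, 191.7], [136.0, 216.8], [133.0, 190.8]] z140 [[128.9, 217.2], [125.9, 190.9], [134.3, 216.3], [131.2, 190.0]]
side z130 [[376.0, 213.1], [374.7, 228.0], [372.0, 212.5], [370.6, 227.4]] z140 [[376.5, 211.0], [375.2, 225.8], [372.5, 210.4], [371.1, 225.2]] z100 [[374.5, 219.6], [373.2, 234.4], [370.6, 219.0], [369.2, 233.8]]
top 161 [[141.0, 170.0], [162.0, 170.0], [162.0, 179.0], [141.0, 179.0]]
side 67 [[368.5, 231.8000030517578], [371.20001220703125, 212.6999969482422], [375.0, 213.3000030517578], [372.20001220703125, 232.3000030517578]]
diff rack mid/right [390, 376, 190] s_end vs 75.12948717948719
```

```bash
python3 - <<'E'
from meas import *
L=lambda n:pickle.load(open(f"pics/{n}.pkl","rb"))
def P(cam,z,x,zs=None): 
    q=np.array([[x+a,b,z] for a in(-6,6) for b in(-30,30)],float)/1000@SL[:3,:3].T+SL[:3,3]; return proj(cam,q).mean(0).round(1)
for nm,b,n2 in (("top1",(150,178,205,228),"t"),("t_up",(150,178,205,228),"t"),("t_end",(150,178,205,228),"t"),("s_up",(328,205,366,250),"s"),("s_end",(328,205,366,250),"s")):
    c=L(nm); x0,y0,x1,y1=b; v=cv2.cvtColor(c["color"],cv2.COLOR_RGB2GRAY)[y0:y1,x0:x1]; th=38
    m=cv2.morphologyEx((v<th).astype(np.uint8),cv2.MORPH_OPEN,np.ones((2,2))); n,l,s,ce=cv2.connectedComponentsWithStats(m)
    print(nm,[(int(s[i,4]),(ce[i]+[x0,y0]).round(1).tolist(),s[i,:4].tolist()) for i in range(1,n) if s[i,4]>25],"pred tops",P(c,100,55),P(c,100,110))
E
```

```text
top1 [(200, [186.5, 200.0], [32, 9, 10, 27]), (214, [163.6, 203.8], [9, 13, 11, 26]), (48, [178.0, 211.5], [26, 26, 5, 17]), (36, [155.5, 211.0], [4, 28, 5, 12])] pred tops [160.4 202.3] [183.8 198.5]
t_up [(178, [186.7, 199.3], [32, 9, 10, 26]), (200, [163.7, 203.7], [9, 13, 11, 26])] pred tops [160.4 202.3] [183.8 198.5]
t_end [(243, [182.5, 200.9], [27, 10, 12, 26]), (596, [160.1, 211.8], [0, 14, 27, 36])] pred tops [160.4 202.3] [183.8 198.5]
s_up [] pred tops [353.8 223.9] [335.9 221.2]
s_end [] pred tops [353.8 223.9] [335.9 221.2]
```

```bash
python3 - <<'E'
from meas import *; from plant import bot
p=np.array([.584,.253]);a=np.degrees(np.arctan2(p[1],p[0])); q=p-.05*p/np.linalg.norm(p)
bot.move_to([q[0],q[1],.27],[180,0,a]); w1=shot(bot,"wrist","w_rack2"); st(bot)
w0=pickle.load(open("pics/w_rack.pkl","rb"))
def P(cam,z,x): 
    q=np.array([[x+a,b,z] for a in(-6,6) for b in(-30,30)],float)/1000@SL[:3,:3].T+SL[:3,3]; return proj(cam,q).round(1).tolist()
for c in (w0,w1):
    x0,y0,x1,y1=255,88,375,200; v=cv2.cvtColor(c["color"],cv2.COLOR_RGB2GRAY)[y0:y1,x0:x1]
    m=cv2.morphologyEx((v<45).astype(np.uint8),cv2.MORPH_OPEN,np.ones((3,3))); k=cv2.findContours(m,0,2)[0]
    print([(cv2.contourArea(e),[np.round(z,1).tolist() if not np.isscalar(z) else round(z,1) for z in cv2.minAreaRect(e+[x0,y0])]) for e in k if cv2.contourArea(e)>80]); print("pred",np.mean(P(c,100,55),0),np.mean(P(c,100,110),0),np.mean(P(c,130,0),0))
    r=bot.trace("filed_1","wrist") if c is w1 else []; print([(round(z["p"],2),np.round(z["rect"]).tolist()) for z in r])
E
```

```text
t 61.58 F [0.2 0.1 0.2] w 1.003 g 0.0 p [0.5381 0.2316 0.2701]
[(219.0, [[332.9, 151.8], [5.6, 58.5], 15.4])]
pred [282.2  140.55] [339.075 155.325] [218.425 128.75 ]
[]
[(162.0, [[279.2, 137.7], [4.3, 59.5], 14.9])]
pred [283.625 140.45 ] [340.4 155.3] [219.95  128.525]
[(0.83, [314.0, 120.0, 345.0, 184.0]), (0.62, [357.0, 172.0, 457.0, 269.0]), (0.6, [256.0, 107.0, 294.0, 172.0])]
```

```bash
python3 - <<'E'
from plant import bot
print(bot.close_job())
E
```

```text
the job is handed in; nothing more can be done
None
```

I handed the job in at about 62 s: the plate was laid, tipped upright, and is standing yellow end up and fully down in the green-tagged slot, but on the carry to the rack it snagged the middle filed plate and tilted in the jaws; I straightened it, but both filed plates now appear to lean a few millimetres in their slots (up to about 9 mm at the top), which I did not correct.

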